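# Spring open the wide cuvette holder

### The job

Open the wide cuvette holder to get it ready for its next samples: press the release tab at its front and let the tab come back up, so that its lid springs up by itself, then push the lid all the way back until it rests open on its stop. Do it with the fingers only, picking nothing up; do not shove the holders about, leave the narrow holder's lid and tab alone, and leave the things standing around where they are.

Things in the scene. Friction and masses are not known exactly. Their poses are not given: they have to be found in the camera images.
- wide_holder: the wide cuvette holder: grey plastic box 105 mm deep (its x), 92 mm wide (its y), 65 mm high with the lid shut, 2 kg, standing loose on the worktop. Origin: centre of its underside on the worktop (box from x = -55 to +50 mm); z up, -x is its front, where the white release tab is. Four cells in a row under the lid. It and the narrow holder change places from run to run
- wide_pad (a point): centre of the top of the wide holder's white release tab, 53 mm above the worktop; at x = -84 mm, y = 0 in the holder's frame. The tab's pad is 34 mm long (x) by 24 mm wide and juts out in front of the holder; pressed down from above it rocks about a pin 23 mm behind this point, and a hook behind it (its top 67 mm above the worktop) lets go of the lid
- wide_tab (a joint): rocking of the wide holder's tab: 0 at rest, 0.35 rad fully pressed (this point of the pad then is 8 mm lower); lets the lid go at about 0.2. A spring returns it; fully down takes about 6 N
- wide_lid_edge (a point): tip of the latch tongue at the middle of the wide lid's front edge; lid shut: x = -54 mm, z = 59 mm in the holder's frame. 94 mm from the hinge axis; the lid is a plate 8 mm thick, 92 mm wide, whose own front edge is 85 mm from the hinge
- wide_hinge (a point): middle of the wide lid's hinge axis, which lies along the holder's y at x = +40 mm, z = 56 mm in the holder's frame; the lid opens up and backward (+x)
- wide_lid (a joint): angle of the wide lid: 0 shut and latched, about 0.95 where its spring lifts it within 1 s of release, 1.85 at the stop, fully open. Between 0.95 and upright (1.57) the lid swings freely and falls back to 0.95; past upright it falls gently on to its stop and stays. It weighs 120 g, so moving it takes 1 to 2 N
- narrow_holder: the narrow cuvette holder, made the same way but 56 mm wide and with one cell: leave it shut. Origin and axes as for the wide one
- narrow_lid (a joint): angle of the narrow holder's lid, 0 shut; must stay shut
- narrow_tab (a joint): rocking of the narrow holder's tab, 0 at rest; must not be pressed
- pen: marker pen 137 mm long, 12 mm thick, lying on the worktop to the right of the holders; leave it
- lab_timer: white timer 62x62x19 mm lying on the worktop behind the nearer holder; leave it
- bottle_a: reagent bottle 50 mm across, 117 mm high with a black cap, behind the holders; leave it

How it is judged:
On the way, in this order (a step that is already met when the one before it is completed fails the run):
1. the wide holder's release tab is pressed down (value of joint wide_tab above 0.13 rad).
2. the tab is let go and the lid has sprung up by itself (value of joint wide_tab below 0.08 rad and value of joint wide_lid between 0.6 and 1.1 rad), for 0.1 s.
3. the lid is pushed over to its stop (value of joint wide_lid above 1.75 rad), for 0.2 s.
At the end, for the whole second after the job is handed in: the wide lid rests fully open on its stop (over 1.75 of 1.85 rad), its tab is back up, the narrow holder is still shut, both holders stand upright and at rest within 30 mm of where they stood (value of joint wide_lid above 1.75 rad and value of joint each of wide_tab, narrow_tab below 0.08 rad and value of joint narrow_lid below 0.05 rad and distance of each of wide_holder, narrow_holder from where it was at the start of the episode below 0.03 m and angle between each of wide_holder, narrow_holder's own z axis and vertical below 0.05 rad and linear speed of wide_holder below 0.02 m/s); the robot touches nothing.
It fails at once if a holder is lifted or tipped up (height (world z) of any of wide_holder, narrow_holder above 0.012 m or angle between any of wide_holder, narrow_holder's own z axis and vertical above 0.15 rad).
It fails at once if a holder is shoved more than 30 mm (distance of any of wide_holder, narrow_holder from where it was at the start of the episode above 0.03 m).
It fails at once if the narrow holder's tab is pressed or its lid opened (value of joint narrow_tab above 0.13 rad or value of joint narrow_lid above 0.1 rad).
It fails at once if a thing standing around is picked up, knocked over or moved more than 30 mm (distance of any of pen, lab_timer, bottle_a from where it was at the start of the episode above 0.03 m or angle between bottle_a's own z axis and vertical above 0.5 rad).
It also fails if it takes over 40 s, if anything falls off the work surface, if the arm or the gripper's body presses on something with over 40 N, if the wrist force passes 120 N, or if a joint passes its speed limit or range.

### The arm

A 6-joint arm with a two-finger parallel gripper is mounted at the origin on a cart in front of the work surface, level with it; the furniture and walls round the work are solid. World frame = base frame: x ahead of the robot, y to its left, z up, the work surface at z = 0. Lengths are in m, angles in rad, forces in N, time in s.
With the tool pointing down it reaches from about 0.35 to 0.975 m from the base axis. Payload 4.9 kg.
Tool frame: the origin (TCP) lies at the very end of the fingers, on their centre line; the grasp point (between the pads) lies 19 mm behind it; z points along the fingers, y is the line along which they close (so a half turn about z gives the same grasp; the last joint's range is limited). The gripper opens to 85 mm and grips with 20 to 120 N. Pads are 22 mm wide; open, the fingers measure 114 mm over their backs; the gripper's body (76 mm by 85 mm) begins 54 mm behind the grasp point. The pads swing forward as they close: fully open they stand 13 mm farther back than shut.
Start: joints at [1.079, 0.053, 1.613, -0, 1.476, -0.119], TCP at [0.228, 0.582, 0.231] pointing down, gripper open.
Joint ranges: [-3.01, 3.01], [-1.01, 2.22], [0.06, 2.58], [-1.02, 4.17], [0.09, 2.62], [-3.14, 3.14]. Speed limits (rad/s): [2.57, 2.57, 3.14, 3.14, 3.14, 3.14].

### API

Orientations are given as a unit quaternion [w, x, y, z].
In Python, from plant import * gives the robot as it stands.
- The arm moves only by the tool jog_arm, never from a script. Its argument "moves" is a list that holds one entry, the list of rows, each a list of 7 numbers: the finger opening in cm, from 0 to 8.54, then the shift along the tool's x, y, z in cm, then the turn, a rotation vector about the tool's x, y, z in rad. A call has 1 to 20 rows; each row shifts and turns the commanded pose from where the row before left it, along the tool's axes as they then stand; what a row does not reach is not made up. A row lasts 1/12 s, in which the tool goes at most 41.7 mm and 7.16 degrees, less where a joint would pass 70% of its speed; a pose out of reach is approached as far as the arm can. A call is refused whole if a number of a shift passes 4.17 or a number of a turn 0.125, either way. A call with a gripper value outside its range is refused whole. The fingers move at their own pace and stop on an object; the grip force is fixed at half the most. Time passes only in rows, so rows that do not move let the fingers close. It gives the time, the measured TCP pose, the force, the opening and the grip force at its end, in the units of the state.
- state(): the state, without advancing time (a new reading comes with each control period).
- grab_frame(name): name is "scene" or "top" or "wrist"; returns a dict with "color" (400x640x3 uint8, blue, green, red), "depth" (400x640 float32, m along the optical axis (not along the pixel's ray), 0 where there is no reading), "fx", "fy", "cx", "cy" (pixels), "R" (3x3) and "t" (3): a world point X has camera coordinates R X + t. Camera axes: x right, y down, z forward; pixel columns grow to the right and rows downward; lengths in m; the calibration is good to about 2 mm. The wrist camera is an equidistant fisheye: a pixel r from the principal point sees the ray r / f radians off the axis. A picture is of the moment at which its call begins.
- job_done(): hands the job in; it is judged then, once.
Trained networks look in a picture, given as the dict that the camera call returned (one of the last four; its "shot" number tells which), for a name from the list of things; names that differ only in an ending like _2 or _b are one class to them, and where a whole thing is asked for, a point or a joint stands for the part that bears it (a point fixed in the world has none). Each returns a list of dicts, best first, with "p" (0 to 1); they miss things now and then, are a little off and sometimes report something else, mostly with a low value. They report only what shows in the picture. A call takes as long as a camera call.
- recognise(name, picture): "rect" ([centre column, centre row, width, height] in pixels, round what is visible of it).
- regions_of(name, picture): "pixels" (400x640 bool, what is visible of it) and "rect" ([centre column, centre row, width, height] in pixels, round what is visible of it).
The state is a dict: "time": time; "joint_pos": joint angles; "joint_vel": joint speeds; "joint_efforts": joint torques, N m; "tool_pos": TCP position; "tool_rot": TCP orientation; "contact_force": force on the tool from outside, world axes, zero at the start; "ft_torque": the same for the moment, N m; "gripper_width": opening from 0.0 (shut) to 1.0 (fully open); "grasp_force": force on a finger pad.
Only numpy, scipy, OpenCV 4.12 (cv2) and the standard library are available. Lean on these libraries where they do the work, as an engineer would, in place of code of your own. Each camera call takes 0.05 s, during which the arm holds its last target. There are 200 camera calls.

## Working session

There is one attempt and no reset: what is moved stays moved. The work goes in short steps, Python scripts to look and compute and a tool call to move; the robot and the scene stay as the last step left them, time stands still between calls to the robot, and variables do not carry over. Pictures are saved under pics/ and viewed, at most 10 in all, crops included, and the job is handed in when it is done.

Besides the shell and the picture viewer there is one more tool, called after ">>>" in YAML: its name, and indented under it one key for each argument. jog_arm: Moves the arm, as the interface text tells. Its arguments: {"type":"object","properties":{"moves":{"type":"array"}},"required":["moves"]}

```bash
mkdir -p pics; cat > h.py <<'E'
from plant import *
import numpy as np, cv2
def world(f,m):
    v,u=np.nonzero(m&(f["depth"]>0)); d=f["depth"][v,u]
    c=np.c_[(u-f["cx"])/f["fx"]*d,(v-f["cy"])/f["fy"]*d,d]
    return (c-f["t"])@f["R"]
E
python3 - <<'E'
from h import *
f={n:grab_frame(n) for n in("scene","top")}
for n in f: cv2.imwrite(f"pics/{n}0.png",f[n]["color"])
for n in f:
  for k in("wide_holder","wide_pad","narrow_holder","wide_lid","bottle_a","lab_timer"):
    for r in regions_of(k,f[n])[:2]:
        P=world(f[n],r["pixels"])
        if len(P): print(n,k,round(r["p"],2),np.round(r["rect"]),len(P),np.median(P,0).round(3),np.percentile(P,2,0).round(3),np.percentile(P,98,0).round(3))
s=state();print(s["time"],s["tool_pos"],s["tool_rot"])
E
```

```text
scene wide_holder 0.95 [288. 206.  59.  51.] 1903 [0.46  0.383 0.062] [0.408 0.343 0.004] [0.539 0.456 0.068]
scene wide_pad 0.67 [289. 246.  18.  21.] 233 [0.408 0.252 0.054] [0.385 0.233 0.051] [0.423 0.266 0.068]
scene wide_pad 0.59 [269. 213.  17.  20.] 202 [0.423 0.365 0.054] [0.398 0.346 0.05 ] [0.44  0.38  0.068]
scene narrow_holder 0.91 [304. 235.  46.  52.] 1856 [0.448 0.27  0.055] [0.392 0.239 0.001] [0.518 0.326 0.067]
scene narrow_holder 0.22 [270. 213.  18.  16.] 198 [0.422 0.365 0.054] [0.4   0.346 0.049] [0.437 0.383 0.068]
scene wide_lid 0.78 [286. 195.  53.  31.] 956 [0.475 0.4   0.066] [0.427 0.351 0.058] [0.53  0.455 0.068]
scene bottle_a 0.9 [322. 163.  22.  42.] 794 [0.615 0.469 0.06 ] [0.599 0.458 0.   ] [0.678 0.539 0.117]
scene lab_timer 0.79 [354. 191.  31.  24.] 442 [0.652 0.38  0.016] [0.621 0.348 0.001] [0.691 0.419 0.019]
top wide_holder 0.86 [273. 220.  64.  69.] 2533 [0.47  0.402 0.065] [0.407 0.35  0.02 ] [0.533 0.461 0.069]
top wide_pad 0.15 [273. 219.  64.  71.] 2632 [0.469 0.402 0.065] [0.405 0.35  0.001] [0.535 0.462 0.069]
top narrow_holder 0.61 [331. 226.  56.  64.] 1767 [0.454 0.289 0.064] [0.392 0.241 0.   ] [0.512 0.338 0.069]
top narrow_holder 0.54 [293. 242.  18.  20.] 243 [0.417 0.367 0.054] [0.397 0.351 0.001] [0.438 0.382 0.069]
top wide_lid 0.67 [274. 215.  53.  58.] 1687 [0.476 0.406 0.066] [0.428 0.358 0.062] [0.524 0.452 0.069]
top wide_lid 0.23 [237. 149.  29.  33.] 618 [0.611 0.478 0.083] [0.597 0.46  0.014] [0.635 0.503 0.119]
top bottle_a 0.73 [237. 148.  29.  33.] 649 [0.611 0.479 0.082] [0.597 0.46  0.01 ] [0.635 0.504 0.119]
top lab_timer 0.77 [282. 135.  36.  35.] 728 [0.655 0.387 0.016] [0.621 0.354 0.01 ] [0.689 0.421 0.021]
top lab_timer 0.17 [274. 219.  69.  70.] 2525 [0.469 0.402 0.065] [0.407 0.35  0.015] [0.533 0.462 0.069]
0.7 [0.22763038 0.5820535  0.23131887] [-3.61122047e-06  1.85309645e-01  9.82680180e-01 -6.48921824e-06]
```

View pics/scene0.png

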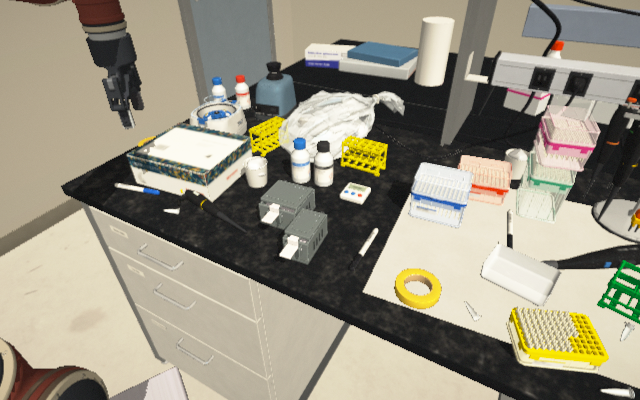

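View pics/top0.png

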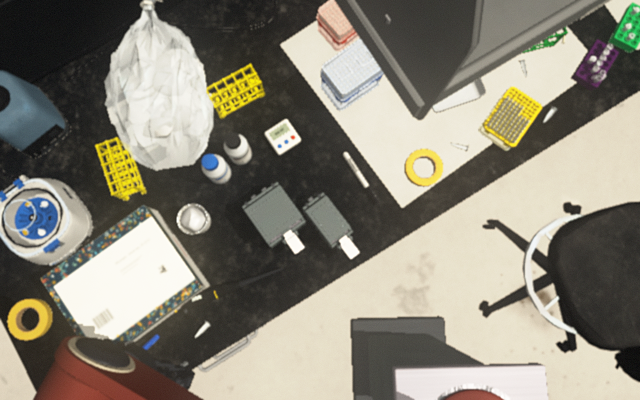

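The wide holder is the left one, around (288,205) in the scene picture and (273,218) in the top one. Its white tab is at (269,213) in the scene and (293,242) in the top picture, facing down-right. The narrow holder is to its right at (330,222) in the top picture, and the bottle stands behind at (237,148).

```bash
python3 - <<'E'
from h import *
f=grab_frame("top"); g=grab_frame("scene")
H=[]
for F,u0,v0 in((f,273,220),(g,286,206)):
    m=np.zeros((400,640),bool); m[v0-48:v0+48,u0-45:u0+45]=1
    P=world(F,m)
    n=P@[0,0,1]
    near=np.hypot(P[:,0]-.47,P[:,1]-.40)<.085
    lid=P[near&(n>.061)&(n<.072)]
    # drop narrow holder: keep points left of boundary by connectivity
    im=np.zeros((300,300),np.uint8); ij=((lid[:,:2]-[.32,.25])*1000/2).astype(int).clip(0,149); im[ij[:,0],ij[:,1]]=255
    im=cv2.morphologyEx(im,cv2.MORPH_CLOSE,np.ones((3,3))); k,l,st,c=cv2.connectedComponentsWithStats(im)
    b=1+np.argmax(st[1:,4]); L=lid[l[ij[:,0],ij[:,1]]==b]
    print("lid",len(L),L.mean(0).round(4),cv2.minAreaRect(L[:,:2].astype(np.float32)*1000))
    bright=(F["color"].min(2)>150)&m
    Q=world(F,bright);Q=Q[(Q[:,2]>.045)&(Q[:,2]<.06)&(np.hypot(Q[:,0]-.418,Q[:,1]-.366)<.04)]
    print("pad",len(Q),Q.mean(0).round(4),cv2.minAreaRect(Q[:,:2].astype(np.float32)*1000))
c=[f,g]
for F,n,(x,y) in((f,"t",(290,220)),(g,"s",(290,210))):
    cv2.imwrite(f"pics/c{n}.png",cv2.resize(F["color"][y-65:y+65,x-80:x+80],None,fx=5,fy=4.6,interpolation=cv2.INTER_CUBIC)[:598])
E
```

```text
lid 1853 [0.4742 0.4053 0.0658] ((469.0876159667969, 401.7269592285156), (104.07332611083984, 91.90240478515625), 34.35641098022461)
pad 186 [0.4136 0.3629 0.0532] ((419.15386962890625, 366.43304443359375), (48.65224838256836, 24.558696746826172), 29.87562370300293)
lid 956 [0.4744 0.3991 0.0655] ((471.8714599609375, 399.14312744140625), (105.34979248046875, 92.98640441894531), 35.330196380615234)
pad 157 [0.417  0.3625 0.0535] ((421.59368896484375, 362.2550964355469), (46.48448181152344, 50.329933166503906), 30.357694625854492)
```

View pics/ct.png

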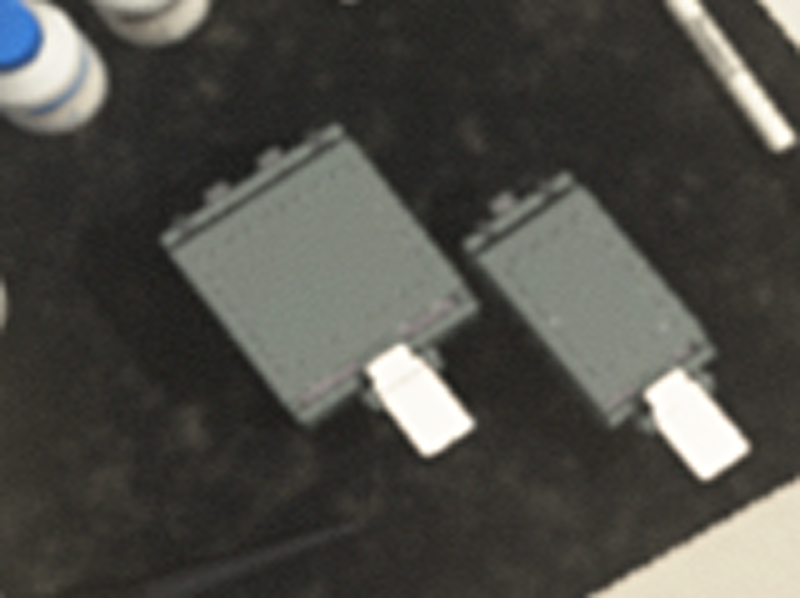

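```bash
python3 - <<'E'
from h import *
f=grab_frame("top"); g=grab_frame("scene")
O=np.array([.473,.402]);a=np.radians(34.5);A=np.array([[np.cos(a),np.sin(a)],[-np.sin(a),np.cos(a)]])
for F in(f,g):
    P=world(F,np.ones((400,640),bool)); Q=np.c_[(P[:,:2]-O)@A.T,P[:,2]]*1000
    m=np.abs(Q[:,1])<9
    for x in range(-116,70,3):
        k=m&(Q[:,0]>=x)&(Q[:,0]<x+3)&(Q[:,2]>-5)
        if k.any(): print(x,k.sum(),np.percentile(Q[k,2],[10,50,90]).round(),end=' | ')
    print()
    k=(Q[:,2]>50)&(Q[:,2]<57)&(Q[:,0]<-62)&(Q[:,0]>-110)&(abs(Q[:,1])<25); print("pad y",np.percentile(Q[k],[1,50,99],axis=0).round(1))
    k=(Q[:,2]>62)&(Q[:,2]<70)&(abs(Q[:,0])<30)&(abs(Q[:,1])<55); print("lid y",np.percentile(Q[k],[1,50,99],axis=0).round(1))
# overlay model
for F,n,(x,y) in((f,"t",(290,220)),(g,"s",(285,210))):
    im=cv2.resize(F["color"][y-65:y+65,x-80:x+80],None,fx=5,fy=4.6,interpolation=cv2.INTER_CUBIC)
    def pr(p):
        w=np.r_[O+A.T@np.array(p[:2])/1000,p[2]/1000]; c=F["R"]@w+F["t"]
        return int((F["fx"]*c[0]/c[2]+F["cx"]-x+80.5)*5),int((F["fy"]*c[1]/c[2]+F["cy"]-y+65.5)*4.6)
    for q,col in(([(-101,-12,53),(-67,-12,53),(-67,12,53),(-101,12,53)],(0,0,255)),([(-55,-46,0),(50,-46,0),(50,46,0),(-55,46,0)],(0,255,255)),([(-45,-46,64),(40,-46,64),(40,46,64),(-45,46,64)],(0,255,0))):
        cv2.polylines(im,[np.array([pr(p) for p in q])],True,col,1)
    cv2.imwrite(f"pics/o{n}.png",im)
E
python3 -c "
import cv2,numpy as np
a=cv2.imread('pics/ot.png')[100:500,130:530];b=cv2.imread('pics/os.png')[100:500,130:530]
cv2.imwrite('pics/oo.png',np.hstack([a,b]))"
```

```text
-116 12 [-2. -1.  2.] | -113 10 [-3. -1.  1.] | -110 11 [-3.  1.  2.] | -107 12 [-2.  0.  3.] | -104 12 [-2.  1.  2.] | -101 11 [-1.  1.  2.] | -98 11 [-1.  0.  3.] | -95 12 [-1.  0.  4.] | -92 11 [-1.  0.  2.] | -89 22 [-0. 26. 55.] | -86 13 [51. 53. 54.] | -83 12 [51. 53. 54.] | -80 13 [51. 54. 57.] | -77 11 [52. 53. 55.] | -74 13 [52. 54. 56.] | -71 13 [52. 55. 56.] | -68 13 [51. 53. 54.] | -65 11 [51. 53. 55.] | -62 12 [51. 53. 55.] | -59 13 [51. 53. 55.] | -56 16 [54. 66. 68.] | -53 15 [66. 67. 70.] | -50 11 [64. 66. 68.] | -47 14 [58. 66. 68.] | -44 10 [60. 65. 67.] | -41 11 [58. 62. 64.] | -38 15 [60. 63. 66.] | -35 14 [63. 66. 68.] | -32 12 [64. 66. 67.] | -29 12 [64. 65. 67.] | -26 14 [62. 67. 68.] | -23 12 [66. 67. 69.] | -20 12 [65. 67. 69.] | -17 13 [63. 67. 69.] | -14 14 [67. 68. 69.] | -11 10 [64. 66. 68.] | -8 14 [65. 66. 68.] | -5 12 [65. 66. 69.] | -2 13 [64. 66. 69.] | 1 13 [64. 67. 68.] | 4 11 [65. 66. 67.] | 7 12 [64. 65. 68.] | 10 14 [64. 66. 68.] | 13 12 [64. 66. 68.] | 16 12 [64. 66. 68.] | 19 14 [64. 67. 68.] | 22 13 [65. 67. 69.] | 25 10 [63. 67. 69.] | 28 14
[... 1067 characters left out ...]
5. 66.] | -26 9 [43. 65. 66.] | -23 15 [44. 66. 68.] | -20 7 [44. 66. 68.] | -17 8 [66. 67. 67.] | -14 5 [66. 67. 67.] | -11 6 [65. 66. 67.] | -8 7 [65. 66. 68.] | -5 7 [65. 67. 68.] | -2 3 [67. 67. 67.] | 1 6 [66. 66. 66.] | 4 5 [66. 66. 67.] | 7 7 [65. 66. 67.] | 10 6 [65. 66. 67.] | 13 6 [65. 66. 67.] | 16 6 [66. 66. 67.] | 19 6 [66. 66. 67.] | 22 6 [65. 66. 67.] | 25 5 [65. 65. 67.] | 28 8 [65. 66. 67.] | 31 6 [66. 66. 67.] | 34 5 [66. 66. 67.] | 37 3 [65. 66. 66.] | 40 6 [64. 65. 65.] | 43 4 [65. 65. 66.] | 46 3 [64. 64. 65.] | 49 2 [63. 63. 63.] | 
pad y [[-87.4 -11.5  50.3]
 [-75.6  -0.5  53. ]
 [-62.4  11.7  55.4]]
lid y [[-29.6 -45.8  63. ]
 [ -1.4  -3.   66. ]
 [ 29.2  43.8  68.3]]
```

View pics/oo.png

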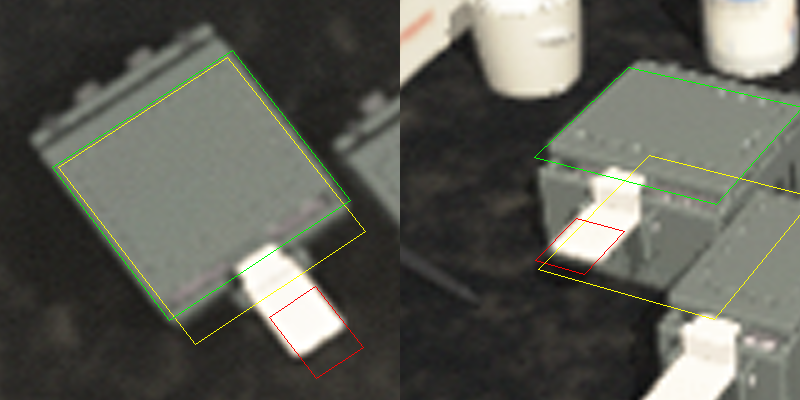

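Using the pad, tongue and hook edges, I put the holder origin at about (0.483, 0.409) with yaw 34.5°. The pad is then at (0.414, 0.362), and the heights agree with the sizes given. Next I turn the tool, shut the fingers and move above the pad.

>>> jog_arm:
  moves:
    - [[0,0,0,0,0,0,0.119],[0,0,0,0,0,0,0.119],[0,0,0,0,0,0,0.119],[0,0,0,0,0,0,0.119],[0,0,0,0,0,0,0.119],[0,-2.87,0.22,0,0,0,0],[0,-2.87,0.22,0,0,0,0],[0,-2.87,0.22,0,0,0,0],[0,-2.87,0.22,0,0,0,0],[0,-2.87,0.22,0,0,0,0],[0,-2.87,0.22,0,0,0,0],[0,-2.87,0.22,0,0,0,0],[0,-2.87,0.22,0,0,0,0],[0,-2.87,0.22,0,0,0,0],[0,-2.87,0.22,0,0,0,0],[0,0,0,0,0,0,0]]

```text
time: 2.23
tool_pos: [0.411, 0.3551, 0.2315]
tool_rot: [0.001, 0.467, 0.884, -0.0]
contact_force: [-0.8, -0.1, 0.1]
gripper_width: 0.003
grasp_force: 0.0
```

>>> jog_arm:
  moves:
    - [[0,0.35,0,2.5,0,0,0],[0,0,0,3,0,0,0],[0,0,0,3,0,0,0],[0,0,0,3,0,0,0],[0,0,0,3,0,0,0],[0,0,0,1.6,0,0,0],[0,0,0,0,0,0,0],[0,0,0,0,0,0,0]]

```text
time: 2.9
tool_pos: [0.4057, 0.361, 0.0696]
tool_rot: [-0.001, 0.465, 0.885, -0.001]
contact_force: [0.6, -0.9, 0.5]
gripper_width: -0.001
grasp_force: 0.0
```

```bash
python3 - <<'E'
from h import *
f=grab_frame("scene");x,y=285,200
cv2.imwrite("pics/s2.png",cv2.resize(f["color"][y-60:y+60,x-80:x+80],None,fx=5,fy=5,interpolation=cv2.INTER_CUBIC))
print(state()["tool_pos"])
E
```

```text
[0.40686372 0.36170014 0.07126454]
```

View pics/s2.png

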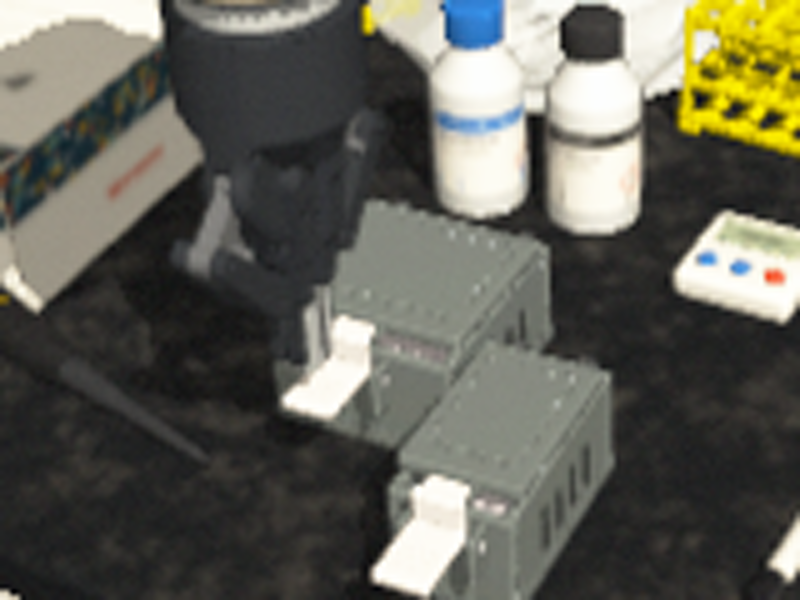

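The scene crop shows the fingertips just above the pad at about (310,365), a little left of its middle. I'll shift 5 mm toward the holder's -y and press.

>>> jog_arm:
  moves:
    - [[0,-0.5,0,0,0,0,0],[0,0,0,0.8,0,0,0],[0,0,0,0.8,0,0,0],[0,0,0,0.4,0,0,0],[0,0,0,0.4,0,0,0],[0,0,0,0,0,0,0]]

```text
time: 3.45
tool_pos: [0.4091, 0.3565, 0.046]
tool_rot: [-0.0, 0.465, 0.885, -0.001]
contact_force: [-2.6, -2.6, 6.1]
gripper_width: 0.002
grasp_force: 3.4
```

>>> jog_arm:
  moves:
    - [[0,0,0,0.15,0,0,0],[0,0,0,0,0,0,0],[0,0,0,0,0,0,0]]

```text
time: 3.7
tool_pos: [0.4092, 0.3566, 0.0455]
tool_rot: [-0.0, 0.465, 0.885, -0.001]
contact_force: [-3.3, -3.4, 7.9]
gripper_width: -0.002
grasp_force: 4.4
```

```bash
python3 - <<'E'
from h import *
f=grab_frame("scene");x,y=285,200
cv2.imwrite("pics/s3.png",cv2.resize(f["color"][y-60:y+60,x-80:x+80],None,fx=5,fy=5,interpolation=cv2.INTER_CUBIC))
s=state();print(s["tool_pos"],s["contact_force"])
E
```

```text
[0.40913448 0.35660994 0.045443  ] [-2.02843506 -2.82052163  7.73077033]
```

View pics/s3.png

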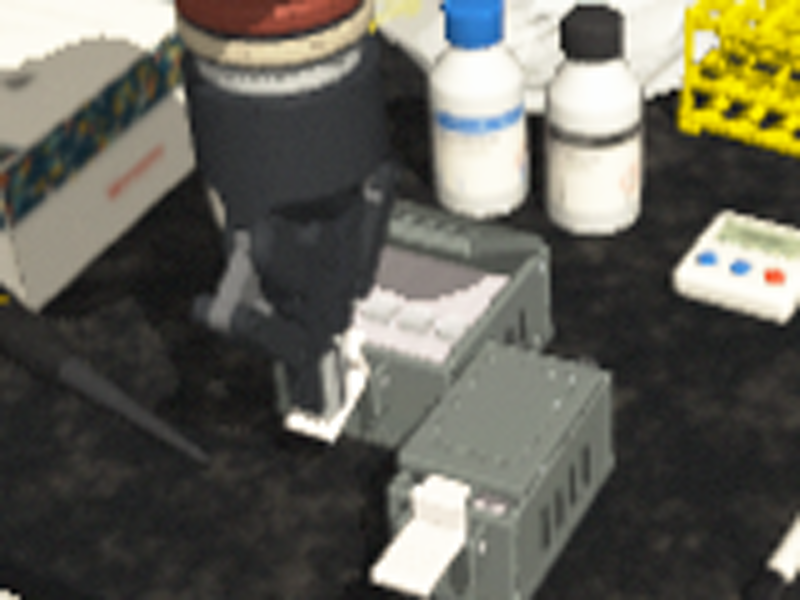

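The lid has sprung up: the open cells show at (420,300) while the tab is held down. Now I let the tab go.

>>> jog_arm:
  moves:
    - [[0,0,0,-1,0,0,0],[0,0,-0.3,-2,0,0,0],[0,0,-0.3,-2,0,0,0],[0,0,0,-2,0,0,0],[0,0,0,-0.5,0,0,0],[0,0,0,0,0,0,0],[0,0,0,0,0,0,0],[0,0,0,0,0,0,0],[0,0,0,0,0,0,0]]

```text
time: 4.5
tool_pos: [0.4035, 0.3529, 0.118]
tool_rot: [-0.001, 0.465, 0.885, -0.001]
contact_force: [-0.1, -0.3, -0.2]
gripper_width: 0.0
grasp_force: 0.0
```

```bash
python3 - <<'E'
from h import *
s=state();print(s["time"],s["tool_pos"],s["contact_force"])
f=grab_frame("scene");x,y=285,200
cv2.imwrite("pics/s4.png",cv2.resize(f["color"][y-60:y+60,x-80:x+80],None,fx=5,fy=5,interpolation=cv2.INTER_CUBIC))
t=grab_frame("top")
O=np.array([.4833,.4091]);a=np.radians(34.5);A=np.array([[np.cos(a),np.sin(a)],[-np.sin(a),np.cos(a)]])
for n,F in(("s",f),("t",t)):
  for r in regions_of("wide_lid",F)[:2]:
    P=world(F,r["pixels"]);Q=np.c_[(P[:,:2]-O)@A.T,P[:,2]]*1000
    print(n,r["p"],len(Q),np.percentile(Q,[2,50,98],axis=0).round())
E
```

```text
4.5 [0.40351216 0.35290864 0.1179548 ] [-0.10147211 -0.27965949 -0.1644116 ]
s 0.94 455 [[-16. -46.  59.]
 [  4. -13. 101.]
 [ 36.  35. 133.]]
t 0.85 1028 [[-15. -42.  62.]
 [ 10.   2. 106.]
 [ 41.  46. 132.]]
```

View pics/s4.png

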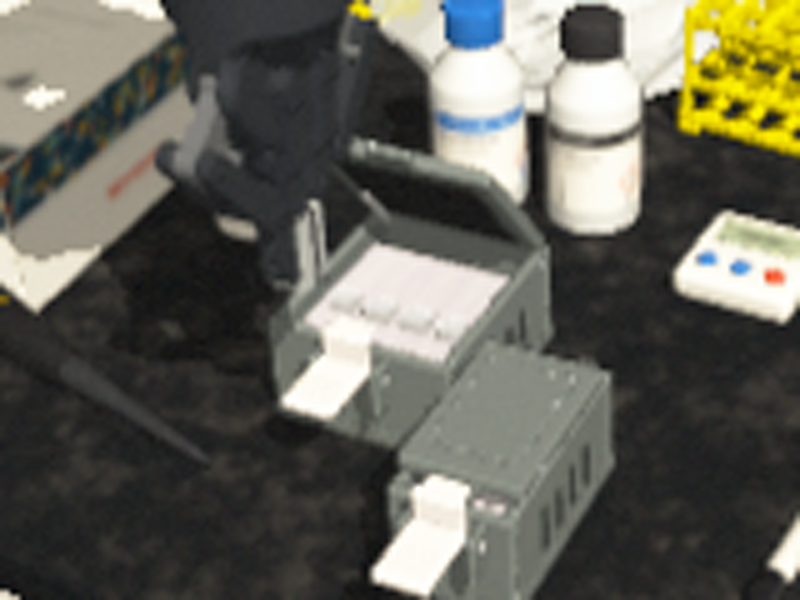

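The tab is back up at (330,370) and the lid stands at its spring angle, with its tip measured at x=-15, z=132 mm. Both match the model, so I push the lid back.

>>> jog_arm:
  moves:
    - [[0,0,1.5,0,0,0,0],[0,0,1.5,0,0,0,0],[0,0,1.5,0,0,0,0],[0,0,0.8,0,0,0,0],[0,0,0.8,0,0,0,0],[0,0,0.8,0,0,0,0],[0,0,0.8,0,0,0,0],[0,0,0.8,0,0,0,0],[0,0,0.8,0,0,0,0],[0,0,0.8,0,0,0,0],[0,0,0.8,0,0,0,0]]

```text
time: 5.62
tool_pos: [0.4948, 0.4158, 0.1198]
tool_rot: [0.0, 0.465, 0.885, 0.0]
contact_force: [-0.4, 0.1, 1.2]
gripper_width: -0.003
grasp_force: 0.2
```

>>> jog_arm:
  moves:
    - [[0,0,0.6,0,0,0,0],[0,0,0.6,0,0,0,0],[0,0,0.6,0,0,0,0],[0,0,0.6,0,0,0,0],[0,0,0,0,0,0,0]]

```text
time: 6.03
tool_pos: [0.5149, 0.4294, 0.1198]
tool_rot: [0.0, 0.465, 0.885, 0.0]
contact_force: [-0.0, 0.9, 0.6]
gripper_width: -0.002
grasp_force: 0.0
```

```bash
cat > m.py <<'E'
from h import *
s=state();print(s["time"],s["tool_pos"],s["contact_force"])
f=grab_frame("scene");x,y=285,200
import sys
cv2.imwrite(f"pics/{sys.argv[1]}.png",cv2.resize(f["color"][y-60:y+60,x-80:x+80],None,fx=5,fy=5,interpolation=cv2.INTER_CUBIC))
t=grab_frame("top")
O=np.array([.4833,.4091]);a=np.radians(34.5);A=np.array([[np.cos(a),np.sin(a)],[-np.sin(a),np.cos(a)]])
print("tcp",A@(s["tool_pos"][:2]-O))
for n,F in(("s",f),("t",t)):
  for r in regions_of("wide_lid",F)[:1]:
    P=world(F,r["pixels"]);Q=np.c_[(P[:,:2]-O)@A.T,P[:,2]]*1000
    print(n,r["p"],len(Q),np.percentile(Q,[2,50,98],axis=0).round())
E
python3 m.py s5
```

```text
6.0333 [0.51485398 0.42943868 0.11980838] [-0.00945267  0.9008058   0.60061443]
tcp [ 0.03752442 -0.00111073]
s 0.72 1060 [[ 39. -46.  59.]
 [ 47. -10.  95.]
 [ 58.  43. 138.]]
t 0.58 208 [[  7. -48.  -1.]
 [ 42.  33.  79.]
 [ 68.  52. 261.]]
```

View pics/s5.png

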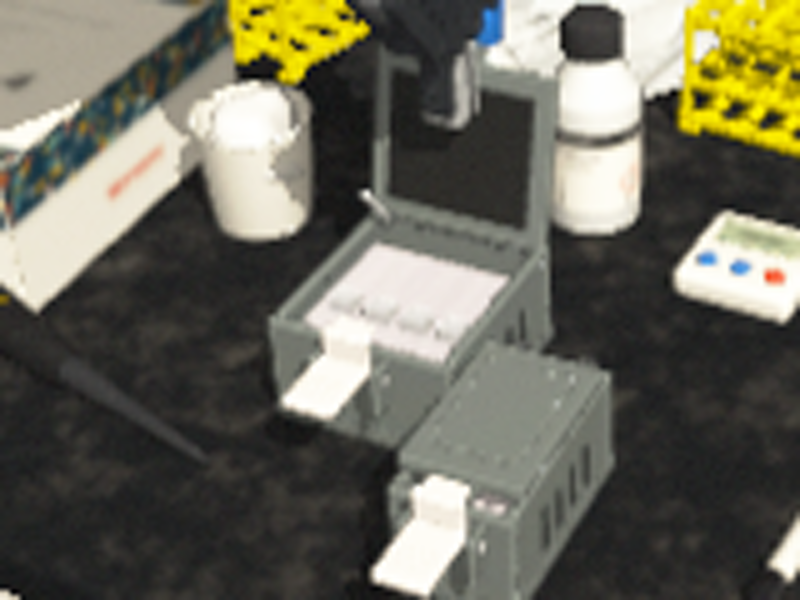

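The lid now leans back past upright, from x=39 to 58 mm over 79 mm of height, or about 1.8 rad. I'll back away toward the front and up, wait, and check.

>>> jog_arm:
  moves:
    - [[0,0,-1,0,0,0,0],[0,0,-2,0,0,0,0],[0,0,-2.5,-1,0,0,0],[0,0,-2.5,-3,0,0,0],[0,0,-2.5,-3,0,0,0],[0,0,-2.5,-3,0,0,0],[0,0,-2,-2,0,0,0],[0,0,0,0,0,0,0],[0,0,0,0,0,0,0],[0,0,0,0,0,0,0],[0,0,0,0,0,0,0],[0,0,0,0,0,0,0],[0,0,0,0,0,0,0]]

```text
time: 7.32
tool_pos: [0.3903, 0.3437, 0.2381]
tool_rot: [-0.001, 0.465, 0.885, -0.001]
contact_force: [0.4, -0.6, -0.7]
gripper_width: -0.002
grasp_force: 0.0
```

```bash
python3 m.py s6
```

```text
7.3167 [0.39029261 0.34372442 0.23811042] [ 0.41866248 -0.57683908 -0.69980835]
tcp [-0.11367896 -0.00119776]
s 0.65 443 [[ 100. -149.    3.]
 [ 121. -121.   16.]
 [ 161.  -90.   19.]]
t 0.73 1013 [[ 38. -41.  60.]
 [ 51.   2. 109.]
 [ 66.  46. 143.]]
```

View pics/s6.png

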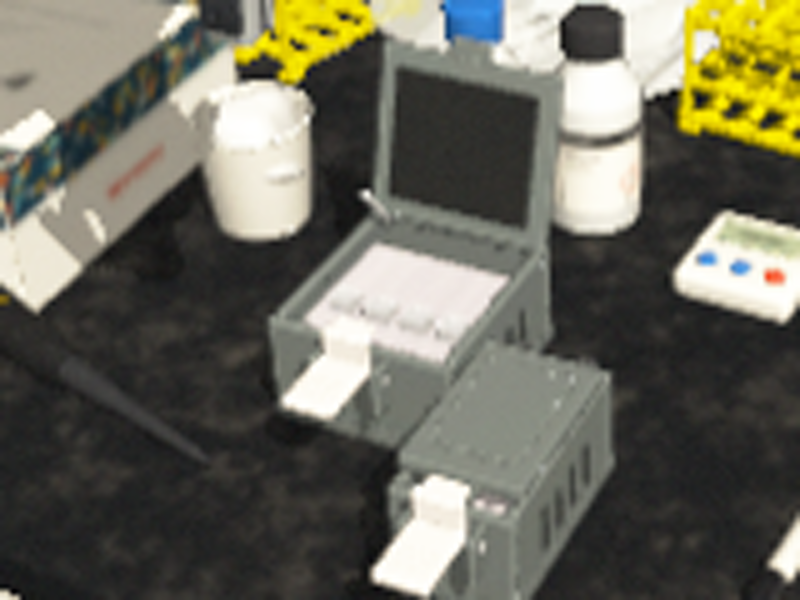

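The lid rests open on its stop, with its tip at about x=66, z=143 mm against 66 and 146 expected. The tab is up, the narrow holder is shut, and nothing else has moved.

```bash
python3 -c "
from plant import *
print(job_done())"
```

```text
the job is handed in; nothing more can be done
None
```

I opened the wide holder and handed the job in: the tab was pressed and let go, the lid sprang up, and I pushed it back to rest on its stop; the pictures show the narrow holder shut and nothing else moved, but no verdict came back.

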